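# Slide a tail block through the flap of the conditioning box

### The arm

A 7-joint arm with a two-finger parallel gripper is mounted at the origin on the work surface. World frame = base frame: x ahead of the robot, y to its left, z up, the work surface at z = 0. Lengths are in m, angles in rad, forces in N, time in s.
With the tool pointing down it reaches from about 0.375 to 0.925 m from the base axis. Payload 3.1 kg.
Tool frame: the origin (TCP) lies between the finger pads; the fingertips stand robot.tip_reach ahead of it and the grasp point (between the pads) lies 3 mm ahead of it (robot.tip_reach is the distance from the TCP to the fingertips, in m); z points along the fingers, y is the direction in which the jaws open and shut (so a half turn about z gives the same grasp; the last joint's range is limited). The gripper opens to 85 mm and grips with 20 to 120 N. Pads are 22 mm wide; open, the fingers measure 114 mm over their backs; the gripper's body (76 mm by 85 mm) begins 54 mm behind the grasp point. The pads swing forward as they close: fully open they stand 13 mm farther back than shut.
Start: joints at [-0.098, 0.383, 0.044, 1.598, -0.018, 1.161, -0.05], TCP at [0.65, 0, 0.253] pointing down, gripper open.
Joint ranges: [-2.61, 2.61], [-0.41, 2.15], [-1.48, 1.57], [0, 2.5], [-1.57, 4.71], [0.05, 1.97], [-2.85, 2.85]. Speed limits (rad/s): [2.79, 2.79, 3.14, 3.14, 3.14, 3.14, 3.14].

### API

Orientations are given as a rotation vector (axis times angle).
In Python, from rig import robot gives the robot as it stands. The module is installed in compiled form; this text tells all that it offers.
- The arm moves only by the tool play_rows, never from a script. Its arguments are lists of equal length, an entry for each row: "translation": the shift along the world's x, y, z in mm, a list of three; "dr": the turn, a rotation vector about the world's x, y, z in degrees, a list of three; "grip": the opening in per cent of the stroke, from 0 (shut) to 100 (fully open). In form: {"translation": [[dx, dy, dz], ...], "dr": [[ax, ay, az], ...], "grip": [grip, ...]}. A call has 1 to 5 rows; each row shifts and turns the pose as measured when the row begins; what a row does not reach is not made up. A row lasts 1/12 s, in which the tool goes at most 41.7 mm and 7.16 degrees, less where a joint would pass 70% of its speed; a pose out of reach is approached as far as the arm can. A call is refused whole if a number of a shift passes 41.7 or a number of a turn 7.16, either way. A call with a gripper value outside its range is refused whole. The fingers move at their own pace and stop on an object; "force" is the grip in N (left out, the last holds). Time passes only in rows, so rows that do not move let the fingers close. It gives the time, the measured TCP pose, the force and the opening at its end, in the units of the state.
- robot.get_obs(): the state, without advancing time (a new reading comes with each control period).
- robot.capture(name): name is "scene" or "side" or "wrist"; returns a dict with "frame" (420x560x3 uint8, red, green, blue), "z_map" (420x560 float32, m along the optical axis (not along the pixel's ray), 0 where there is no reading), "intrinsics" (3x3 intrinsics, pixels), "rvec" (rotation vector, rad) and "tvec" (3), from world to camera coordinates, as OpenCV has them. Camera axes: x right, y down, z forward; pixel columns grow to the right and rows downward; lengths in m; the calibration is good to about 2 mm. A picture is of the moment at which its call begins.
- robot.job_done(): hands the job in, once; it reports no verdict.
Trained networks look in the newest picture that a camera, given by its name, has taken for a name from the list of things; names that differ only in an ending like _2 or _b are one class to them, and where a whole thing is asked for, a point or a joint stands for the part that bears it (a point fixed in the world has none). Each returns a list of dicts, best first, with "p" (0 to 1); they miss things now and then, are a little off and sometimes report something else, mostly with a low value. They report only what shows in the picture. A call takes as long as a camera call.
- robot.cut_out(query, camera): "pixels" (420x560 bool, what is visible of it) and "at" ([column, row] in pixels, amid what is visible of it).
- robot.mark_of(query, camera): "at" ([column, row] in pixels: a listed point, or the origin of a listed thing).
The state is a dict: "clock": time; "qpos": joint angles; "joint_velocities": joint speeds; "joint_efforts": joint torques, N m; "eef_pos": TCP position; "ee_rot": TCP orientation; "wrist_force": force on the tool from outside, world axes, zero at the start; "ft_torque": the same for the moment, N m; "gripper_width": finger opening in m.
Only numpy, scipy, OpenCV 4.12 (cv2) and the standard library are available. Lean on these libraries where they do the work, as an engineer would, in place of code of your own. Each camera call takes 0.05 s, during which the arm holds its last target.

### The job

The dark guitar tail block lies on the feed shelf of the wood-conditioning box. With the fingertips, gently push it along the shelf, slotted end first, so that it swings the hanging flap open, and on until all of it has gone through and lies flat on the floor inside; then draw the fingers back so that the flap hangs shut. Only slide the block: do not pinch or lift it, and leave the glue bottle, the sanding block and the tin where they stand.

Things in the scene. Friction and masses are not known exactly. Their poses are not given: they have to be found in the camera images.
- mouth (a point): Middle of the mouth of the fixed conditioning box (plywood, clear roof and back), at the height of the feed shelf's top, 34 mm above the bench, straight below the flap's hinge. x level, pointing into the box along the feed; y left; z up. The mouth is 100 mm wide between wooden jambs (x -16 to 6 mm, y 50 to 85 mm each side, rising 58 mm above the shelf). The roof starts at x = 8, also 58 mm up.
- shelf_edge (a point): Middle of the edge where the plywood feed shelf ends, 16 mm before mouth (same axes and height). The shelf is flat, 170 mm wide, and runs 210 mm back from here to -x. Beyond the edge the box floor lies 26 mm lower and is clear for 174 mm, to the back window. The block lies wholly on the floor only when its tail has passed this edge.
- hinge (a point): Middle of the flap's 6 mm hinge pin, along y, 48 mm above mouth (same axes). Nothing else spans the mouth, so upright fingers can follow the block past the shelf's edge to 4 mm short of the pin's axis; fingers leaning forward can go farther, under the flap.
- flap (a joint): Flap angle in rad: 0 hanging shut, growing as its lower edge swings into the box (inwards only), up to 1.5. A pale wooden plate 94 mm wide, 50 mm from hinge pin to lower edge, 5 mm thick, about 70 g, on a free hinge at the top of the mouth; it falls shut by its own weight. Its lower edge hangs 2 mm below the shelf's top.
- block_center (a point): Centre of the loose dark wood tail block, 100 (x) x 56 (y) x 20 mm (z), 70 g. Its +x end, towards the flap, has a slot 16 mm wide, 34 deep; its -x end is a flat face to push on. It starts flat on the shelf, off the middle and askew. When half over the edge it tips nose down to the floor, its tail rising up to 25 mm; pushed on, it comes down and, past the edge, drops flat, wholly below the flap.
- glue: White glue bottle with a black cap, 48 mm across, 130 mm high, loose on the bench beside the feed shelf; origin at the centre of its underside. Leave it alone.
- sander: Cork sanding block with a wooden grip, 100 x 55 mm, 42 mm high, loose on the bench beside the feed shelf; origin at the centre of its underside. Leave it alone.
- tin: Open steel tin, 60 mm across, 55 mm high, loose on the bench beside the box; origin at the centre of its underside. Leave it alone.

How it is judged:
By the outcome, as a careful person would: the job done as asked, in the order asked, and still so for the second after the job is handed in, with the robot touching nothing.
It also fails if it takes over 40 s, if anything falls off the work surface, if the arm or the gripper's body presses on something with over 40 N, if the wrist force passes 120 N, or if a joint passes its speed limit or range.

## Working session

There is one attempt and no reset: what is moved stays moved. The work goes in short steps, Python scripts to look and compute and a tool call to move; the robot and the scene stay as the last step left them, time stands still between calls to the robot, and variables do not carry over. Pictures are saved under pics/ and viewed, and the job is handed in when it is done.

Besides the shell and the picture viewer there is one more tool, called as name(argument=value, ...) on one line, values as JSON. play_rows: Moves the arm, as the interface text tells. Its arguments: {"type":"object","properties":{"translation":{"type":"array"},"dr":{"type":"array"},"grip":{"type":"array"},"force":{"type":"number"}},"required":["translation","dr","grip"]}

```bash
mkdir -p pics
cat > h.py <<'E'
import numpy as np, cv2
from rig import robot
def cap(n):
    c=robot.capture(n); c['R']=cv2.Rodrigues(np.array(c['rvec'],float))[0]; c['t']=np.array(c['tvec'],float).ravel(); c['K']=np.array(c['intrinsics']); return c
def save(c,name):
    cv2.imwrite('pics/'+name,cv2.cvtColor(c['frame'],cv2.COLOR_RGB2BGR))
def pt(c,u,v,z=None):
    if z is None: z=c['z_map'][int(round(v)),int(round(u))]
    p=np.linalg.inv(c['K'])@np.array([u,v,1.])*z
    return c['R'].T@(p-c['t'])
def ray(c,u,v,h):
    o=-c['R'].T@c['t']; d=c['R'].T@np.linalg.inv(c['K'])@np.array([u,v,1.])
    return o+d*(h-o[2])/d[2]
def cloud(c,m):
    v,u=np.nonzero(m&(c['z_map']>0)); z=c['z_map'][v,u]
    p=np.linalg.inv(c['K'])@np.vstack([u*z,v*z,z])
    return (c['R'].T@(p-c['t'][:,None])).T
def proj(c,p):
    q=c['K']@(c['R']@np.array(p)+c['t']); return q[:2]/q[2]
E
python3 - <<'E'
from h import *
np.set_printoptions(precision=4,suppress=True)
o=robot.get_obs(); print(o, robot.tip_reach)
for n in ['scene','side','wrist']:
    c=cap(n); save(c,n+'0.png')
    print(n,'cam at',-c['R'].T@c['t'])
    for q in ['mouth','shelf_edge','hinge','block_center','glue','sander','tin']:
        for r in robot.mark_of(q,n)[:2]:
            u,v=r['at']; 
            h={'mouth':.034,'shelf_edge':.034,'hinge':.082,'block_center':.044}.get(q,0)
            print(q,round(r['p'],2),np.round(r['at'],1),'depthpt',pt(c,u,v),'plane',ray(c,u,v,h))
E
```

```text
{'clock': 0.0, 'qpos': array([-0.0978,  0.3839,  0.0438,  1.5996, -0.0179,  1.1612, -0.0499]), 'joint_velocities': array([-0.0015,  0.0018, -0.0005, -0.0005,  0.0015,  0.0005, -0.0009]), 'joint_efforts': array([ -0.0008, -43.3466,   1.0243, -24.9514,   0.0106,   0.0113,
        -0.    ]), 'eef_pos': array([ 0.6491, -0.    ,  0.2519]), 'ee_rot': array([-2.2201, -2.2203,  0.0031]), 'wrist_force': array([-0.4096,  0.8328, -0.4205]), 'ft_torque': array([-0.005 , -0.0104,  0.0071]), 'gripper_width': 0.08493062799951659} 0.022
scene cam at [1.2734 0.1317 0.7458]
shelf_edge 0.67 [245.4 209.6] depthpt [ 0.684  -0.0227  0.0916] plane [ 0.6321 -0.0363  0.034 ]
hinge 0.6 [240.2 192.2] depthpt [ 0.5815 -0.0593  0.0313] plane [ 0.6305 -0.0457  0.082 ]
block_center 0.7 [266.4 167.9] depthpt [ 0.5166 -0.0138  0.0526] plane [ 0.5073 -0.0156  0.044 ]
sander 0.75 [180.9 181.4] depthpt [ 0.5692 -0.1975  0.0271] plane [ 0.5426 -0.2099  0.    ]
tin 0.87 [163.9 213. ] depthpt [ 0.6727 -0.1996  0.0335] plane [ 0.6444 -0.2152  0.    ]
side cam at [0.5675 0.552  0.4856]
mouth 0.74 [285.8 197.4] depthpt [0.62
[... 864 characters left out ...]
pthpt [ 0.6209 -0.0345  0.0343] plane [ 0.6209 -0.0346  0.034 ]
shelf_edge 0.2 [195.8 340.4] depthpt [ 0.5495 -0.1939  0.0283] plane [ 0.5512 -0.1895  0.034 ]
hinge 0.96 [265.9 235.2] depthpt [ 0.6389 -0.0354  0.0847] plane [ 0.6388 -0.0365  0.082 ]
block_center 0.9 [131.5 204.5] depthpt [ 0.504  -0.0145  0.0536] plane [ 0.4996 -0.0172  0.044 ]
glue 0.88 [254.   34.3] depthpt [0.6318 0.1308 0.0914] plane [0.6258 0.1493 0.    ]
glue 0.37 [266.4 219.3] depthpt [ 0.6396 -0.0196  0.0857] plane [ 0.6364 -0.0474  0.    ]
sander 0.6 [196.3 339.7] depthpt [ 0.5501 -0.1931  0.0281] plane [ 0.542  -0.2147  0.    ]
tin 0.88 [273.4 336.3] depthpt [ 0.6446 -0.1852  0.0321] plane [ 0.644  -0.2095  0.    ]
```

View pics/scene0.png

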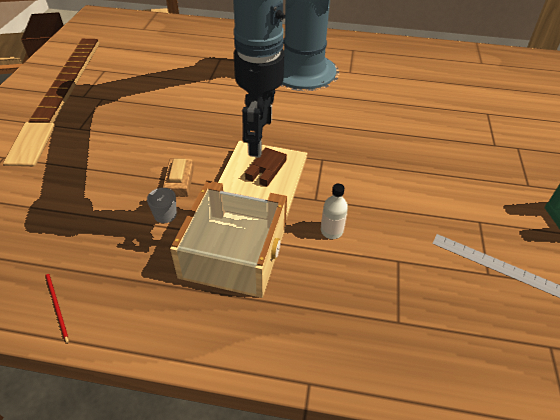

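View pics/side0.png

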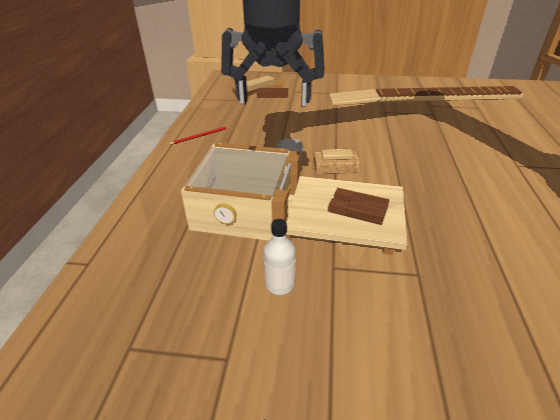

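View pics/wrist0.png

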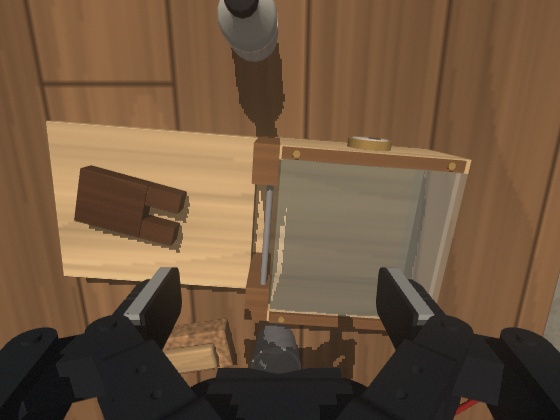

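Run:
```python
from h import *
np.set_printoptions(precision=4,suppress=True)
P=[]
for n in ['side','wrist']:
    c=cap(n)
    r=robot.cut_out('block_center',n)
    for k in r[:1]:
        m=k['pixels']; p=cloud(c,m); print(n,k['p'],m.sum())
        p=p[(p[:,2]>.048)&(p[:,2]<.062)&(p[:,0]<.6)]
        print(len(p),'ztop',np.median(p[:,2]))
        b=cv2.minAreaRect((p[:,:2]*1000).astype(np.float32)); print(b, cv2.boxPoints(b))
    for k in robot.cut_out('flap',n)[:1]:
        p=cloud(c,k['pixels']); print('flap',k['p'],k['at'],np.median(p,0),np.percentile(p,[2,98],axis=0))
c=cap('wrist')
# all points at roof/hinge; shelf
m=np.ones((420,560),bool);p=cloud(c,m)
s=p[(abs(p[:,2]-.034)<.003)]
print('shelf pts',np.percentile(s,[1,50,99],axis=0))
b=cv2.minAreaRect((s[(s[:,0]<.63)][:,:2]*1000).astype(np.float32));print(b,cv2.boxPoints(b))
s=p[(abs(p[:,2]-.092)<.003)]
b=cv2.minAreaRect((s[:,:2]*1000).astype(np.float32));print('jamb/roof',b,cv2.boxPoints(b))
```

```text
side 0.96 1449
1100 ztop 0.0543810934448276
((498.61566162109375, -18.70562744140625), (58.345977783203125, 99.78524017333984), 74.10367584228516) [[442.6406 -33.0975]
 [538.6099 -60.4285]
 [554.5908  -4.3137]
 [458.6214  23.0172]]
wrist 0.93 5913
5097 ztop 0.05405684288393315
((499.0740051269531, -17.969154357910156), (56.59953308105469, 100.53514099121094), 73.95809173583984) [[442.9435 -31.276 ]
 [539.5638 -59.0579]
 [555.2045  -4.6623]
 [458.5842  23.1196]]
flap 0.66 [262.3, 233.3] [ 0.6392 -0.0341  0.0847] [[ 0.6338 -0.0833  0.0819]
 [ 0.6447  0.0109  0.0865]]
shelf pts [[ 0.4148 -0.1996  0.0323]
 [ 0.5379 -0.0173  0.0342]
 [ 0.6415  0.0606  0.0361]]
((519.1464233398438, -48.14747619628906), (358.1462707519531, 221.89016723632812), 89.83072662353516) [[ 407.6728 -226.8921]
 [ 629.562  -227.5476]
 [ 630.6201  130.5971]
 [ 408.7309  131.2527]]
jamb/roof ((712.9168090820312, 18.292984008789062), (201.88169860839844, 278.47442626953125), 2.109586238861084) [[ 606.9189  153.7201]
 [ 617.1698 -124.5656]
 [ 818.9147 -117.1341]
 [ 808.6638  161.1516]]
```

Run:
```python
from h import *
np.set_printoptions(precision=4,suppress=True)
c=cap('wrist')
L=lambda u,v,h:ray(c,u,v,h)
for a,b,h in [((269,190),(264,283),.085),((48,123),(252,138),.034),((65,276),(247,289),.034),((48,123),(65,276),.034),((280,139),(467,157),.092)]:
    A,B=L(*a,h),L(*b,h); d=B-A; print(A,B,np.degrees(np.arctan2(d[1],d[0])))
m=np.ones((420,560),bool);p=cloud(c,m)
s=p[(abs(p[:,2]-.034)<.004)&(p[:,0]>.4)&(p[:,0]<.61)&(p[:,1]>-.125)&(p[:,1]<.075)]
b=cv2.minAreaRect((s[:,:2]*1000).astype(np.float32));print(b,cv2.boxPoints(b))
# flap lower-edge: hinge pts
s=p[(p[:,2]>.078)&(p[:,2]<.089)&(p[:,0]>.625)&(p[:,0]<.655)&(p[:,1]>-.085)&(p[:,1]<.015)]
l=cv2.fitLine(s[:,:2].astype(np.float32),cv2.DIST_HUBER,0,.01,.01).ravel();print(len(s),l,s.mean(0),np.degrees(np.arctan2(l[1],l[0])))
```

```text
[0.6421 0.0075 0.085 ] [ 0.6366 -0.0846  0.085 ] -93.44757389686276
[0.4231 0.0635 0.034 ] [0.6241 0.049  0.034 ] -4.107226096009098
[ 0.4094 -0.1037  0.034 ] [ 0.6146 -0.1202  0.034 ] -4.59252633976276
[0.4231 0.0635 0.034 ] [ 0.4094 -0.1037  0.034 ] -94.674169467676
[0.6518 0.0524 0.092 ] [0.8094 0.0376 0.092 ] -5.370357317265523
((514.1485595703125, -26.744163513183594), (171.1893310546875, 202.3868865966797), 85.8914566040039) [[ 407.0826 -104.8687]
 [ 608.9495 -119.369 ]
 [ 621.2145   51.3804]
 [ 419.3477   65.8807]]
638 [ 0.0799  0.9968  0.6392 -0.0348] [ 0.6392 -0.0348  0.0846] 85.417404
```

The wrist view shows the block at about (130,205) with its slot towards the mouth, and the hinge pin from (269,190) to (264,283). The box yaw is about -4.3° and the block yaw about -16°. The glue bottle, sander and tin are all clear of the feed path. I'll turn the jaws across the feed and move behind the block.

play_rows(translation=[[-20,-1,0],[-20,-1,0],[-20,-1,0],[-20,-1,0],[-20,-1,0]], dr=[[0,0,7.1],[0,0,7.1],[0,0,7.1],[0,0,7.1],[0,0,7.1]], grip=[30,30,30,30,30])

```text
clock: 2.02
eef_pos: [0.5506, -0.0044, 0.2529]
ee_rot: [1.422, 2.798, 0.004]
wrist_force: [-0.5, -0.3, -0.2]
gripper_width: 0.0266
```

play_rows(translation=[[-20,-1,0],[-20,-1,0],[-20,-1,0],[-20,-1,0],[-20,-1,0]], dr=[[0,0,7.1],[0,0,7.1],[0,0,7.1],[0,0,7.1],[0,0,7.1]], grip=[30,30,30,30,30])

```text
clock: 2.43
eef_pos: [0.4457, -0.0098, 0.2534]
ee_rot: [0.493, 3.099, 0.006]
wrist_force: [-0.1, 0.0, -0.6]
gripper_width: 0.0255
```

```bash
cat >> h.py <<'E'
M=np.array([.638,-.036]); A=np.radians(-4.3); F=np.array([np.cos(A),np.sin(A)]); Lf=np.array([-np.sin(A),np.cos(A)])
def feed(p): d=np.asarray(p)[...,:2]-M; return np.stack([d@F,d@Lf],-1)
def st():
    o=robot.get_obs(); R=cv2.Rodrigues(np.array(o['ee_rot']))[0]
    y=R[:,1]; z=R[:,2]
    print('t',round(o['clock'],2),'tcp',np.round(o['eef_pos']*1000,1),'feed',np.round(feed(o['eef_pos'])*1000,1),'jaw yaw',round(np.degrees(np.arctan2(y[1],y[0])),2),'z',np.round(z,3),'w',round(o['gripper_width']*1000,1),'F',np.round(o['wrist_force'],1),'tip',robot.tip_reach)
E
python3 -c "from h import *; st()"
```

```text
t 2.43 tcp [445.7  -9.8 253.4] feed [-193.7   11.7] jaw yaw 71.91 z [ 0.004  0.003 -1.   ] w 25.5 F [-0.1  0.  -0.6] tip 0.022
```

play_rows(translation=[[-16,-1,0],[-17,-1,0],[0,0,-30],[0,0,-35],[0,0,-35]], dr=[[0,0,6.9],[0,0,6.9],[0,0,0],[0,0,0],[0,0,0]], grip=[30,30,30,30,30])

```text
clock: 2.85
eef_pos: [0.4151, -0.0126, 0.1609]
ee_rot: [0.097, 3.112, 0.007]
wrist_force: [0.6, -0.5, -1.1]
gripper_width: 0.0253
```

Run:
```python
from h import *
st()
c=cap('side'); save(c,'side1.png')
c=cap('wrist'); save(c,'wrist1.png')
```

```text
t 2.85 tcp [415.1 -12.6 160.9] feed [-224.     6.7] jaw yaw 86.43 z [ 0.028  0.004 -1.   ] w 25.3 F [ 0.6 -0.5 -1.1] tip 0.022
```

View pics/wrist1.png

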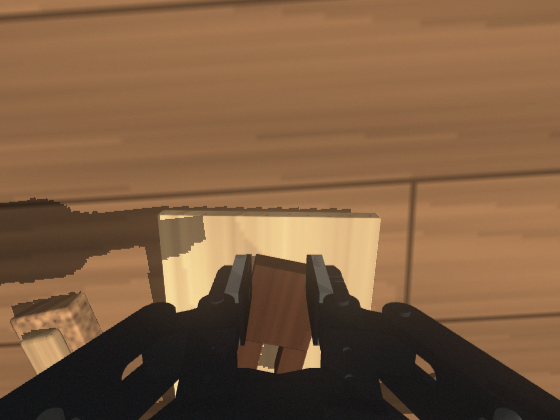

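View pics/side1.png

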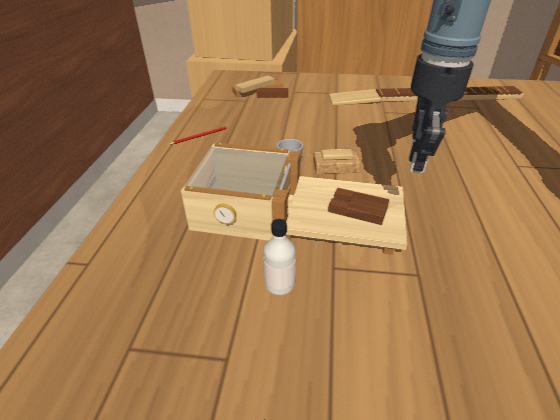

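The wrist view shows the block's tail face at about (280,260), between the fingers in the image. The side view shows the gripper behind the block, over the shelf's back end. I'll go lower and remove the 1.6° tilt.

play_rows(translation=[[0,1,-30],[0,0,-30],[0,0,-22],[0,0,-10],[0,0,0]], dr=[[0,0.8,0],[0,0.8,0],[0,0,-0.7],[0,0,0],[0,0,0]], grip=[30,30,30,30,30])

```text
clock: 3.37
eef_pos: [0.4169, -0.0115, 0.0689]
ee_rot: [-0.119, -3.134, -0.005]
wrist_force: [0.8, -0.1, 0.8]
gripper_width: 0.0261
```

Run:
```python
from h import *
st()
c=cap('side'); save(c,'side2.png')
im=cv2.resize(c['frame'][130:250,300:460],None,fx=5,fy=5,interpolation=cv2.INTER_CUBIC); cv2.imwrite('pics/side2z.png',im[:,:,::-1])
o=robot.get_obs()
# tip points in side view: lowest points near gripper
p=cloud(c,np.ones((420,560),bool)); t=feed(p)
s=(t[:,0]<-.205)&(t[:,0]>-.25)&(abs(t[:,1]-.008)<.04)&(p[:,2]>.038)&(p[:,2]<.1)
print(s.sum(),'lowest z',np.sort(p[s][:,2])[:10], 'feed x range',np.percentile(t[s],[1,99],axis=0))
```

```text
t 3.37 tcp [416.9 -11.5  68.9] feed [-222.3    7.9] jaw yaw 85.66 z [-0.005  0.004 -1.   ] w 26.1 F [ 0.8 -0.1  0.8] tip 0.022
255 lowest z [0.04769253 0.04770597 0.04798478 0.04805395 0.04833738 0.04835828
 0.04858183 0.04868874 0.04890293 0.04894703] feed x range [[-0.23262297 -0.01458156]
 [-0.20835421  0.04481686]]
```

View pics/side2z.png

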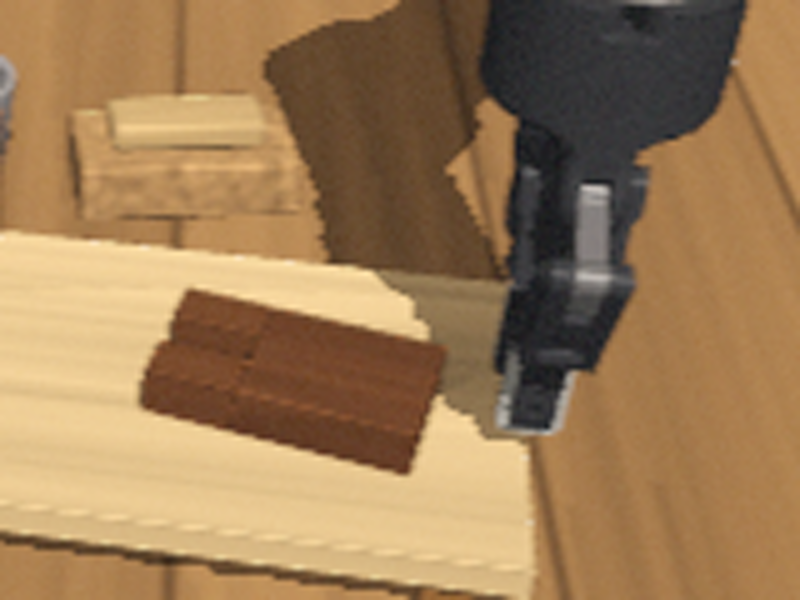

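play_rows(translation=[[0,0,-5],[0,0,-4],[0,0,0]], dr=[[0,0,0],[0,0,0],[0,0,0]], grip=[22,22,22])

```text
clock: 3.67
eef_pos: [0.4223, -0.0114, 0.0646]
ee_rot: [0.119, 3.134, 0.006]
wrist_force: [-0.4, -0.3, 0.9]
gripper_width: 0.0186
```

Run:
```python
from h import *
st()
c=cap('side')
p=cloud(c,np.ones((420,560),bool)); t=feed(p)*1000
for a in range(40,150,8):
    s=(t[:,0]<-175)&(t[:,0]>-290)&(abs(t[:,1]-8)<80)&(p[:,2]*1000>a)&(p[:,2]*1000<a+8)
    if a<60: s&=(t[:,0]<-203)
    if s.sum()>3: print(a,s.sum(),'x',np.round(np.percentile(t[s,0],[2,98]),1),'y max',np.round(np.percentile(t[s,1],[90,98]),1))
```

```text
t 3.67 tcp [422.3 -11.4  64.6] feed [-217.     8.4] jaw yaw 85.64 z [ 0.005  0.004 -1.   ] w 18.6 F [-0.4 -0.3  0.9] tip 0.022
40 22 x [-226.5 -206.7] y max [24.8 25.4]
48 45 x [-227.2 -205.5] y max [30.5 31.4]
56 53 x [-226.6 -205.6] y max [31.2 31.9]
64 60 x [-227.1 -205.7] y max [31.3 32.2]
72 39 x [-222.9 -205.5] y max [31.8 32.6]
80 9 x [-208.4 -204.2] y max [27.5 28.6]
88 51 x [-226.3 -203.5] y max [49.8 51.3]
96 52 x [-229.  -204.8] y max [54.  55.4]
104 60 x [-228. -200.] y max [59.1 60. ]
112 97 x [-229.2 -199.9] y max [62.5 64. ]
120 93 x [-232.9 -199.9] y max [67.7 68.6]
128 115 x [-233.3 -199.9] y max [71.5 72.7]
136 203 x [-235.1 -197.5] y max [71.2 72.4]
144 181 x [-235.6 -197.7] y max [55.2 59.1]
```

play_rows(translation=[[0,-4,-4],[0,-3,0],[4,0,0],[5,0,0],[5,0,0]], dr=[[0,0,0],[0,0,0],[0,0,0],[0,0,0],[0,0,0]], grip=[14,14,14,14,14])

```text
clock: 4.13
eef_pos: [0.4378, -0.0197, 0.0623]
ee_rot: [0.12, 3.131, 0.006]
wrist_force: [-0.5, -0.7, 0.1]
gripper_width: 0.0119
```

```bash
cat > look.py <<'E'
from h import *
import sys
n=sys.argv[1]; st()
c=cap('side'); 
im=cv2.resize(c['frame'][130:250,180:420],None,fx=3.33,fy=3.33,interpolation=cv2.INTER_CUBIC); cv2.imwrite('pics/'+n+'.png',im[:,:,::-1])
for k in robot.cut_out('block_center','side')[:1]:
    p=cloud(c,k['pixels'])
    print('p',round(k['p'],2),k['pixels'].sum(),'zmax',np.percentile(p[:,2],98))
    q=p[(p[:,2]>.049)&(p[:,2]<.064)]
    if len(q)>50:
        b=cv2.minAreaRect((feed(q)*1000).astype(np.float32)); print(b)
E
python3 look.py s3
```

```text
t 4.13 tcp [437.8 -19.7  62.3] feed [-200.9    1.3] jaw yaw 85.6 z [ 0.008  0.003 -1.   ] w 11.9 F [-0.5 -0.7  0.1] tip 0.022
p 0.77 1529 zmax 0.05586984254175342
((-135.7054443359375, 8.346792221069336), (57.60414505004883, 99.47958374023438), 79.26568603515625)
```

View pics/s3.png

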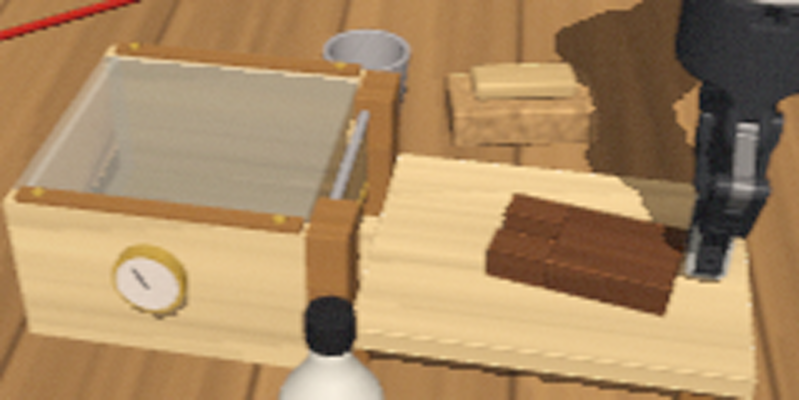

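The fingers are now on the block's rear right corner, at about (690,235) in the crop, and the block has begun to turn straight. I'll keep pushing gently along the feed.

play_rows(translation=[[5,-0.3,-1],[5,-0.3,0],[5,-0.3,0],[5,-0.3,0],[5,-0.3,0]], dr=[[0,0,0],[0,0,0],[0,0,0],[0,0,0],[0,0,0]], grip=[14,14,14,14,14])

```text
clock: 4.65
eef_pos: [0.4648, -0.0208, 0.0608]
ee_rot: [0.119, 3.133, 0.006]
wrist_force: [-0.2, 0.3, 0.4]
gripper_width: 0.0119
```

```bash
python3 look.py s4
```

```text
t 4.65 tcp [464.8 -20.8  60.8] feed [-173.9    2.2] jaw yaw 85.65 z [ 0.007  0.004 -1.   ] w 11.9 F [-0.2  0.3  0.4] tip 0.022
p 0.84 1538 zmax 0.05589730783130195
((-111.80067443847656, 16.66748046875), (57.938194274902344, 99.99530792236328), 89.46083068847656)
```

View pics/s4.png

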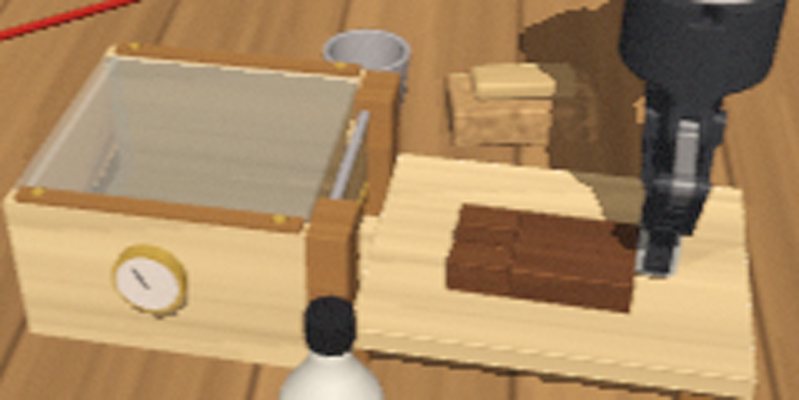

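The block is now straight, within 0.5°, but it sits 17 mm left of the mouth's middle, with its edge only about 5 mm inside the jamb line. I'll back off, move the fingers left behind the block, and push slightly to the right.

play_rows(translation=[[-6,0.5,0],[-4,0.5,0],[1,10,0],[1,9,0],[0,0,0]], dr=[[0,0,0],[0,0,0],[0,0,0],[0,0,0],[0,0,0]], grip=[14,14,14,14,14])

```text
clock: 5.17
eef_pos: [0.4561, 0.0009, 0.061]
ee_rot: [0.121, 3.131, 0.007]
wrist_force: [0.5, 0.3, -0.2]
gripper_width: 0.012
```

```bash
python3 look.py s5
```

```text
t 5.17 tcp [456.1   0.9  61. ] feed [-184.1   23.2] jaw yaw 85.57 z [ 0.008  0.004 -1.   ] w 12.0 F [ 0.5  0.3 -0.2] tip 0.022
p 0.62 1493 zmax 0.055861934677158366
((-110.49887084960938, 17.061565399169922), (58.59974670410156, 99.3857192993164), 89.66453552246094)
```

play_rows(translation=[[6,-0.5,0],[5,-0.9,0],[5,-1.4,0],[5,-1.4,0],[5,-1.4,0]], dr=[[0,0,0],[0,0,0],[0,0,0],[0,0,0],[0,0,0]], grip=[14,14,14,14,14])

```text
clock: 5.68
eef_pos: [0.4835, -0.0069, 0.0608]
ee_rot: [0.122, 3.133, 0.004]
wrist_force: [-0.9, -0.6, 1.1]
gripper_width: 0.0117
```

```bash
python3 look.py s6
```

```text
t 5.68 tcp [483.5  -6.9  60.8] feed [-156.2   17.5] jaw yaw 85.54 z [ 0.006  0.002 -1.   ] w 11.7 F [-0.9 -0.6  1.1] tip 0.022
p 0.74 1483 zmax 0.055900530284095085
((-95.03619384765625, 13.987390518188477), (99.95285034179688, 58.08188247680664), 0.2664793133735657)
```

play_rows(translation=[[5,-1.5,0],[5,-1.5,0],[5,-1.5,0],[5,-1.5,0],[5,-1.5,0]], dr=[[0,0,0],[0,0,0],[0,0,0],[0,0,0],[0,0,0]], grip=[14,14,14,14,14])

```text
clock: 6.2
eef_pos: [0.51, -0.0154, 0.0604]
ee_rot: [0.123, 3.134, 0.004]
wrist_force: [-1.2, -0.7, 0.6]
gripper_width: 0.0118
```

```bash
python3 look.py s7
```

```text
t 6.2 tcp [510.  -15.4  60.4] feed [-129.1   10.9] jaw yaw 85.49 z [ 0.005  0.002 -1.   ] w 11.8 F [-1.2 -0.7  0.6] tip 0.022
p 0.9 1412 zmax 0.05580996546669263
((-67.90581512451172, 7.772653579711914), (99.71244049072266, 57.8775749206543), 0.00301145832054317)
```

View pics/s7.png

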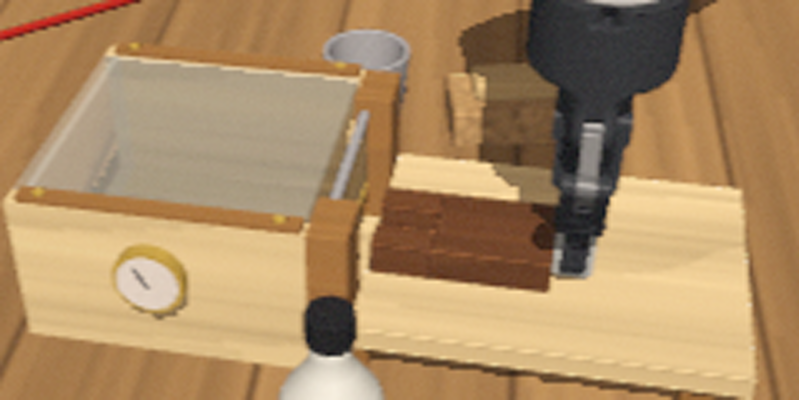

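Straight and 8 mm off the middle, with the nose at the mouth. I'll push on, still slightly to the right.

play_rows(translation=[[5,-1.4,0],[5,-1.4,0],[5,-1.4,0],[5,-1.4,0],[5,-1.4,0]], dr=[[0,0,0],[0,0,0],[0,0,0],[0,0,0],[0,0,0]], grip=[14,14,14,14,14])

```text
clock: 6.72
eef_pos: [0.5363, -0.0228, 0.0602]
ee_rot: [0.123, 3.136, 0.004]
wrist_force: [-0.1, 0.8, -0.2]
gripper_width: 0.0119
```

```bash
python3 look.py s8
```

```text
t 6.72 tcp [536.3 -22.8  60.2] feed [-102.4    5.6] jaw yaw 85.51 z [ 0.004  0.003 -1.   ] w 11.9 F [-0.1  0.8 -0.2] tip 0.022
p 0.8 1158 zmax 0.055893998255405045
((-42.5672607421875, 3.036609649658203), (96.33499145507812, 58.69485092163086), 0.33593785762786865)
```

View pics/s8.png

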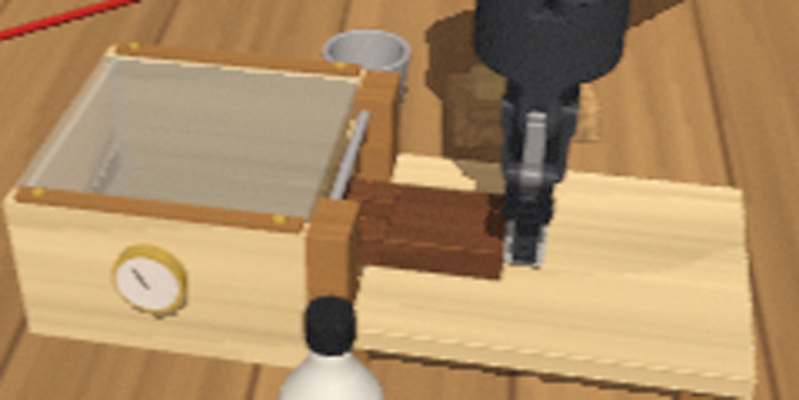

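play_rows(translation=[[4,-0.7,0],[4,-0.7,0],[4,-0.6,0],[4,-0.5,0],[4,-0.4,0]], dr=[[0,0,0],[0,0,0],[0,0,0],[0,0,0],[0,0,0]], grip=[14,14,14,14,14])

```text
clock: 7.23
eef_pos: [0.5568, -0.0261, 0.0598]
ee_rot: [0.124, 3.138, 0.004]
wrist_force: [-1.1, -0.5, 1.2]
gripper_width: 0.0119
```

```bash
python3 look.py s9
```

```text
t 7.23 tcp [556.8 -26.1  59.8] feed [-81.8   3.8] jaw yaw 85.49 z [ 0.001  0.002 -1.   ] w 11.9 F [-1.1 -0.5  1.2] tip 0.022
p 0.91 838 zmax 0.0561270817160681
((-32.36516571044922, 0.8460102081298828), (75.6097640991211, 58.40225601196289), 0.4489346742630005)
```

View pics/s9.png

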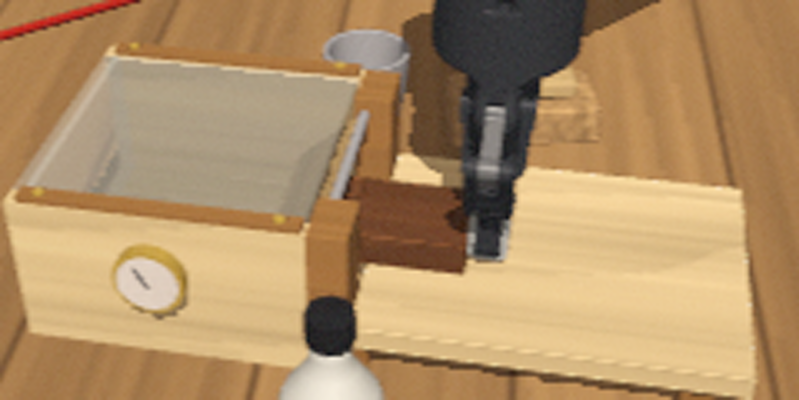

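play_rows(translation=[[4,-0.5,0],[4,-0.5,0],[4,-0.4,0],[4,-0.4,0],[4,-0.4,0]], dr=[[0,0,0],[0,0,0],[0,0,0],[0,0,0],[0,0,0]], grip=[14,14,14,14,14])

```text
clock: 7.75
eef_pos: [0.5784, -0.0284, 0.0598]
ee_rot: [0.124, 3.138, 0.004]
wrist_force: [-0.7, 0.4, 0.9]
gripper_width: 0.0118
```

```bash
python3 look.py s10; python3 -c "
from h import *
c=cap('scene'); im=cv2.resize(c['frame'][120:300,140:340],None,fx=4,fy=3.3,interpolation=cv2.INTER_CUBIC)
cv2.imwrite('pics/sc10.png',im[:,:,::-1])"
```

```text
t 7.75 tcp [578.4 -28.4  59.8] feed [-60.    3.1] jaw yaw 85.49 z [ 0.002  0.002 -1.   ] w 11.8 F [-0.7  0.4  0.9] tip 0.022
p 0.69 536 zmax 0.05654103892915488
((-20.957107543945312, -0.041469573974609375), (49.93487548828125, 62.779205322265625), 8.24307632446289)
```

View pics/s10.png

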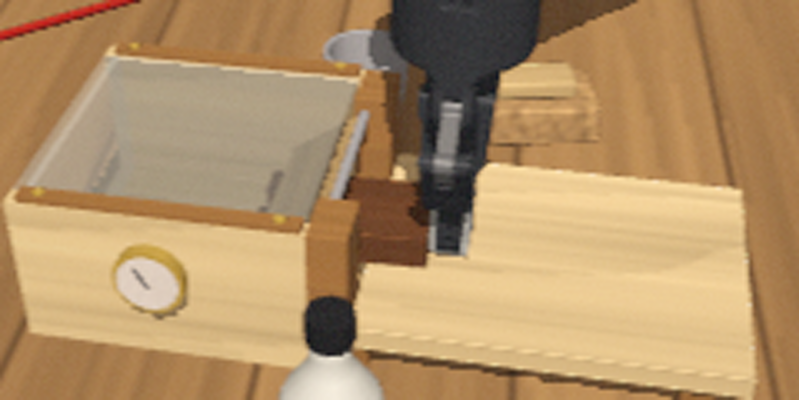

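View pics/sc10.png

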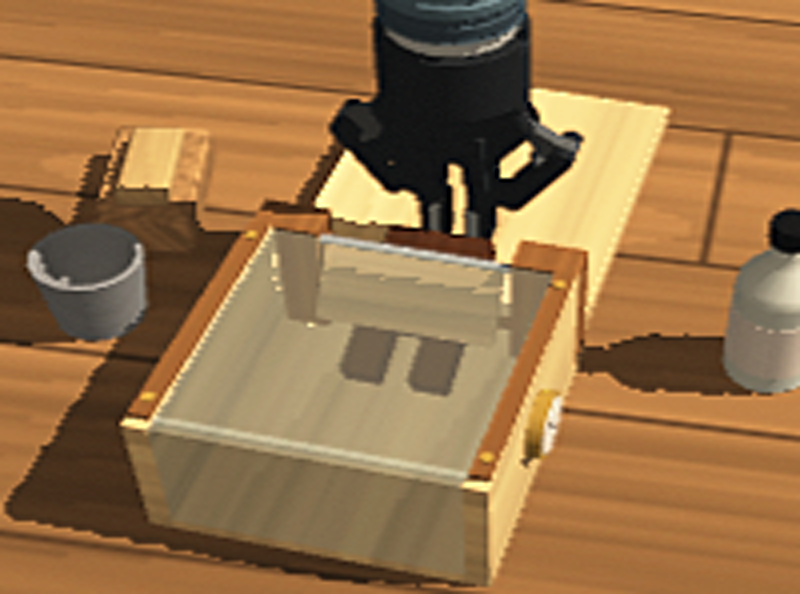

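The scene view shows both prongs inside the box, at about (370,355) and (435,365), with the flap resting on the block. The fingers are behind the tail. I'll continue.

play_rows(translation=[[4,-0.6,0],[4,-0.6,0],[4,-0.6,0]], dr=[[0,0,0],[0,0,0],[0,0,0]], grip=[14,14,14])

```text
clock: 8.15
eef_pos: [0.5905, -0.0302, 0.0595]
ee_rot: [0.123, 3.138, 0.004]
wrist_force: [0.1, 0.3, 0.2]
gripper_width: 0.0121
```

```bash
python3 look.py s11; python3 -c "
from h import *
c=cap('scene'); im=cv2.resize(c['frame'][120:300,140:340],None,fx=4,fy=3.3,interpolation=cv2.INTER_CUBIC)
cv2.imwrite('pics/sc11.png',im[:,:,::-1])"
```

```text
t 8.15 tcp [590.5 -30.2  59.5] feed [-47.8   2.2] jaw yaw 85.51 z [ 0.001  0.002 -1.   ] w 12.1 F [0.1 0.3 0.2] tip 0.022
p 0.87 286 zmax 0.06484887985164461
((-17.198986053466797, 0.804595947265625), (26.978797912597656, 63.54963684082031), 21.357553482055664)
```

View pics/s11.png

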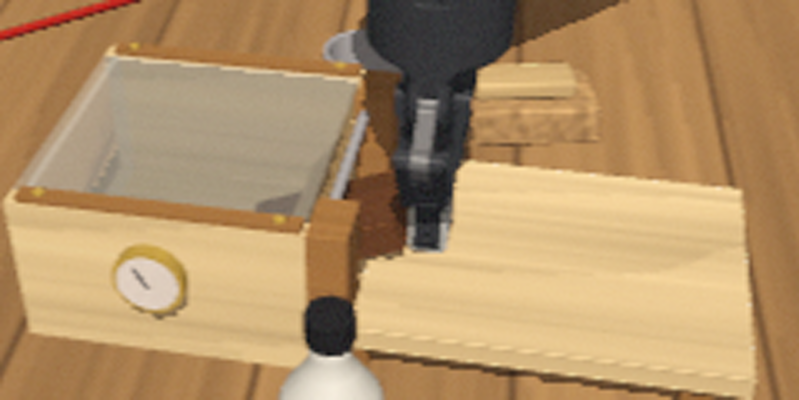

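View pics/sc11.png

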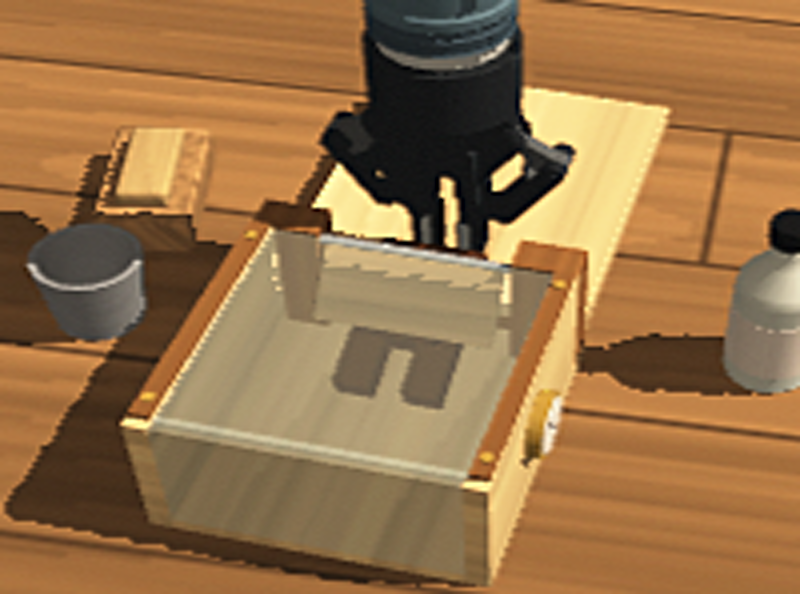

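The block has tipped nose down and straight, with the nose at about (390,390). I'll continue carefully.

play_rows(translation=[[4,-0.6,0],[4,-0.6,0],[4,-0.4,0]], dr=[[0,0,0],[0,0,0],[0,0,0]], grip=[14,14,14])

```text
clock: 8.55
eef_pos: [0.6021, -0.0319, 0.0591]
ee_rot: [-0.123, -3.139, -0.004]
wrist_force: [0.1, 0.8, -0.1]
gripper_width: 0.012
```

```bash
python3 look.py s12; python3 -c "
from h import *
c=cap('scene'); im=cv2.resize(c['frame'][120:300,140:340],None,fx=4,fy=3.3,interpolation=cv2.INTER_CUBIC)
cv2.imwrite('pics/sc12.png',im[:,:,::-1])"
```

```text
t 8.55 tcp [602.1 -31.9  59.1] feed [-36.1   1.4] jaw yaw 85.51 z [-0.001  0.002 -1.   ] w 12.0 F [ 0.1  0.8 -0.1] tip 0.022
p 0.57 190 zmax 0.061150819902297426
((-10.93157958984375, -1.3017578125), (18.950931549072266, 58.94521713256836), 22.91756820678711)
```

View pics/s12.png

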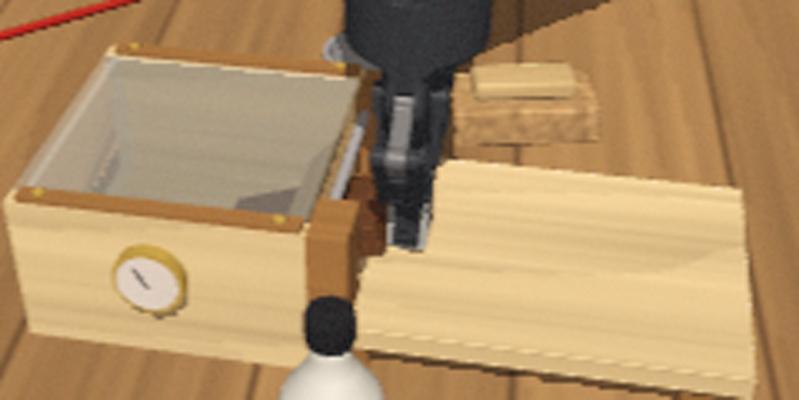

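View pics/sc12.png

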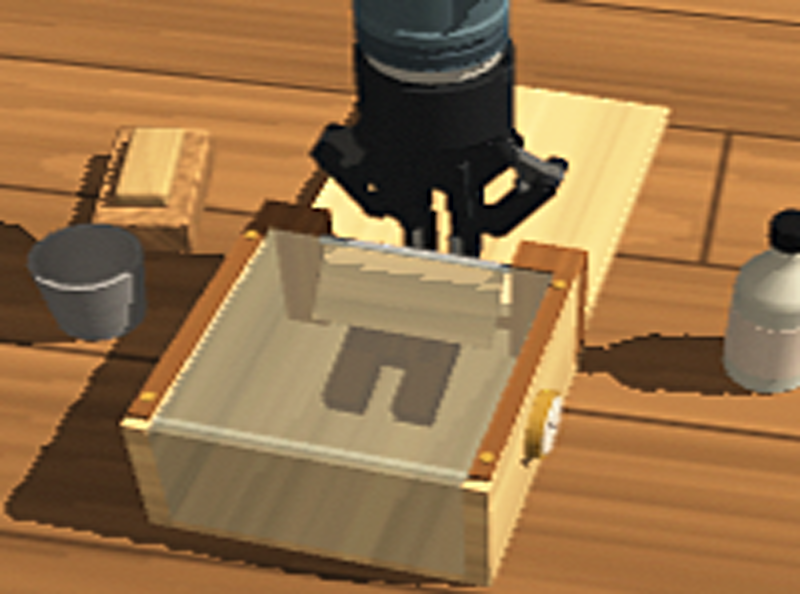

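Run:
```python
from h import *
o=robot.get_obs(); tx,ty=feed(o['eef_pos'])*1000
c=cap('scene')
for n in ['side','scene']:
  c=cap(n)
  p=cloud(c,np.ones((420,560),bool)); t=feed(p)*1000
  for a in range(72,130,6):
    s=(t[:,0]<tx+25)&(t[:,0]>tx-30)&(abs(t[:,1]-ty)<70)&(p[:,2]*1000>a)&(p[:,2]*1000<a+6)
    if n=='side': s&=t[:,0]<-18
    if s.sum()>3: print(n,a,s.sum(),'x rel',np.round(np.percentile(t[s,0]-tx,[2,98]),1),'y rel',np.round(np.percentile(t[s,1]-ty,[1,99]),1))
```

```text
side 72 7 x rel [-12.1  -3.2] y rel [-14.   19.9]
side 78 6 x rel [-13.6   1.9] y rel [-14.5  34.5]
side 84 30 x rel [-12.6  11.4] y rel [14.3 38.7]
side 90 35 x rel [-12.7   9.5] y rel [16.  42.8]
side 96 18 x rel [-15.    9.6] y rel [-4.5 46.6]
side 102 42 x rel [-16.9  11.3] y rel [-9.5 50.6]
side 108 57 x rel [-17.2  14.7] y rel [-9.2 54.4]
side 114 56 x rel [-17.1  17. ] y rel [-19.6  58.4]
side 120 59 x rel [-17.1  17.1] y rel [-2.4 61.4]
side 126 88 x rel [-16.3  16.8] y rel [17.1 63.9]
scene 72 27 x rel [-7.6 23.9] y rel [-52.7  21. ]
scene 78 62 x rel [-6.6 21.7] y rel [-52.9  34. ]
scene 84 125 x rel [-8.7 24. ] y rel [-67.3  66. ]
scene 90 109 x rel [-10.   24.4] y rel [-61.6  65.3]
scene 96 73 x rel [-10.   16.9] y rel [-46.3  46.7]
scene 102 91 x rel [-10.1  17.7] y rel [-49.5  49.9]
scene 108 97 x rel [-5. 19.] y rel [-54.2  53.7]
scene 114 81 x rel [ 3.7 18.2] y rel [-58.8  57.6]
scene 120 129 x rel [ 2.4 18.5] y rel [-61.8  60.3]
scene 126 196 x rel [-11.8  20.1] y rel [-61.5  63.3]
```

play_rows(translation=[[4,-0.4,0.5],[4,-0.4,0.5],[3,-0.3,0.5]], dr=[[0,0,0],[0,0,0],[0,0,0]], grip=[14,14,14])

```text
clock: 9.1
eef_pos: [0.6123, -0.0328, 0.0606]
ee_rot: [-0.122, -3.137, -0.004]
wrist_force: [0.4, -0.3, 0.1]
gripper_width: 0.012
```

```bash
python3 look.py s13; python3 -c "
from h import *
c=cap('scene'); im=cv2.resize(c['frame'][120:300,140:340],None,fx=4,fy=3.3,interpolation=cv2.INTER_CUBIC)
cv2.imwrite('pics/sc13.png',im[:,:,::-1])"
```

```text
t 9.1 tcp [612.3 -32.8  60.6] feed [-25.9   1.3] jaw yaw 85.53 z [-0.002  0.002 -1.   ] w 12.0 F [ 0.4 -0.3  0.1] tip 0.022
```

View pics/s13.png

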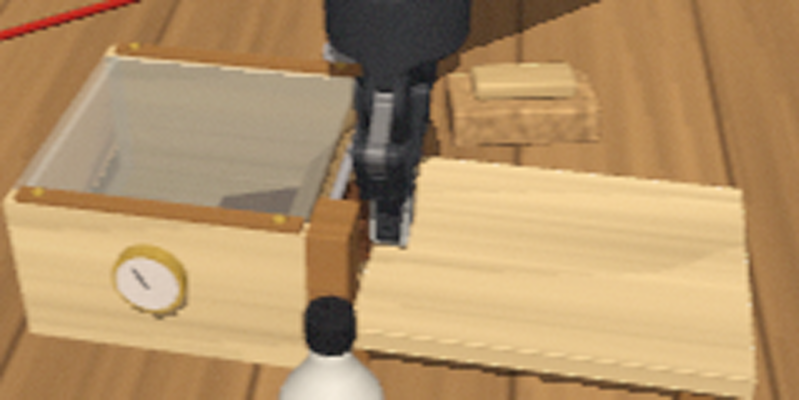

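View pics/sc13.png

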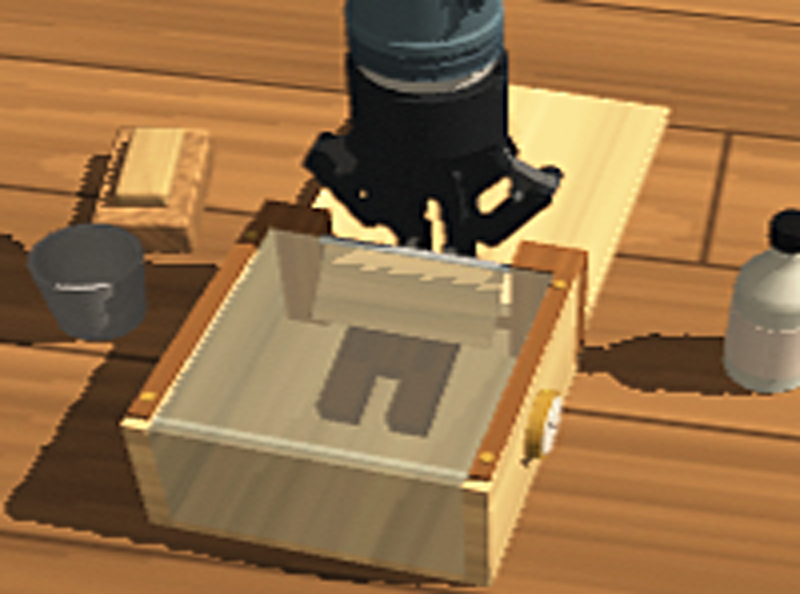

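play_rows(translation=[[4,-0.4,0],[3,-0.3,0],[0,0,0]], dr=[[0,0,0],[0,0,0],[0,0,0]], grip=[14,14,14])

```text
clock: 9.5
eef_pos: [0.6203, -0.0336, 0.0607]
ee_rot: [-0.123, -3.138, -0.004]
wrist_force: [-0.3, 0.1, 0.1]
gripper_width: 0.0119
```

```bash
python3 look.py s14; python3 -c "
from h import *
c=cap('scene'); im=cv2.resize(c['frame'][120:300,140:340],None,fx=4,fy=3.3,interpolation=cv2.INTER_CUBIC)
cv2.imwrite('pics/sc14.png',im[:,:,::-1])"
```

```text
t 9.5 tcp [620.3 -33.6  60.7] feed [-17.8   1.1] jaw yaw 85.52 z [-0.001  0.002 -1.   ] w 11.9 F [-0.3  0.1  0.1] tip 0.022
```

View pics/s14.png

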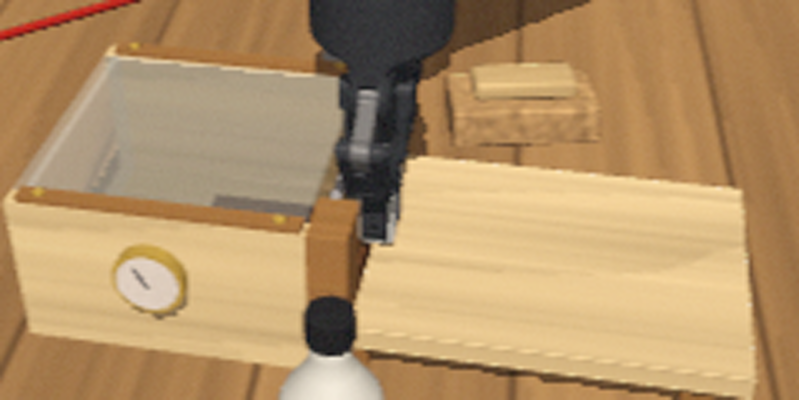

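View pics/sc14.png

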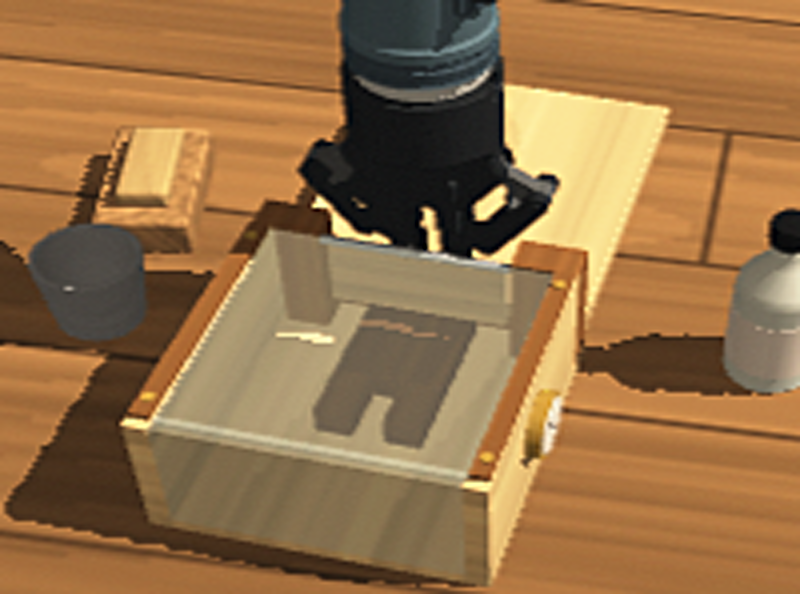

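The block has dropped flat: its whole outline now shows from (365,310) to (400,440), with the flap hanging behind its tail. I'll draw back.

play_rows(translation=[[-5,0.4,0],[-8,0.6,0],[-15,1,0],[-25,2,0],[-25,2,0]], dr=[[0,0,0],[0,0,0],[0,0,0],[0,0,0],[0,0,0]], grip=[14,14,14,14,14])

```text
clock: 10.07
eef_pos: [0.5429, -0.0274, 0.0617]
ee_rot: [0.123, 3.134, 0.004]
wrist_force: [-0.6, -0.3, -0.2]
gripper_width: 0.0118
```

play_rows(translation=[[-20,1,10],[-20,1,25],[-20,0,30],[-20,0,30],[0,0,0]], dr=[[0,0,0],[0,0,0],[0,0,0],[0,0,0],[0,0,0]], grip=[14,14,14,14,14])

```text
clock: 10.48
eef_pos: [0.4444, -0.0248, 0.1549]
ee_rot: [-0.121, -3.126, -0.002]
wrist_force: [0.6, -0.8, 0.2]
gripper_width: 0.012
```

```bash
python3 look.py s15
python3 - <<'E'
from h import *
np.set_printoptions(precision=1,suppress=True)
c=cap('scene'); im=cv2.resize(c['frame'][120:300,140:340],None,fx=4,fy=3.3,interpolation=cv2.INTER_CUBIC)
cv2.imwrite('pics/sc15.png',im[:,:,::-1])
for n in ['scene','side']:
    c=cap(n)
    for k in robot.cut_out('block_center',n)[:2]:
        v,u=np.nonzero(k['pixels']); r=np.array([ray(c,a,b,.028) for a,b in zip(u,v)])
        print(n,round(k['p'],2),len(u),'block top @28mm plane, feed:',cv2.minAreaRect((feed(r)*1000).astype(np.float32)),'depth z med',np.median(cloud(c,k['pixels'])[:,2])*1000)
    for k in robot.cut_out('flap',n)[:1]:
        q=cloud(c,k['pixels']); print(n,'flap',k['p'],k['at'],np.percentile(feed(q)*1000,[5,95],axis=0),np.percentile(q[:,2]*1000,[5,95]))
    for q in ['glue','sander','tin']:
        for r in robot.mark_of(q,n)[:1]: print(q,ray(c,*r['at'],0)*1000)
E
```

```text
t 10.48 tcp [444.4 -24.8 154.9] feed [-193.9   -3.3] jaw yaw 85.56 z [-0.013  0.002 -1.   ] w 12.0 F [ 0.6 -0.8  0.2] tip 0.022
p 0.51 51 zmax 0.02988421159576126
scene flap 0.41 [257.0, 196.7] [[-43.   13.6]
 [  0.5  28.7]] [38.5 82.5]
glue [622.3 147.9   0. ]
sander [ 552.8 -206.9    0. ]
tin [ 642.4 -215.4   -0. ]
side flap 0.64 [288.0, 178.6] [[ -2.  -44.7]
 [  2.3  26.2]] [42.3 85.9]
glue [622.4 142.4   0. ]
sander [ 538.  -218.7    0. ]
```

View pics/s15.png

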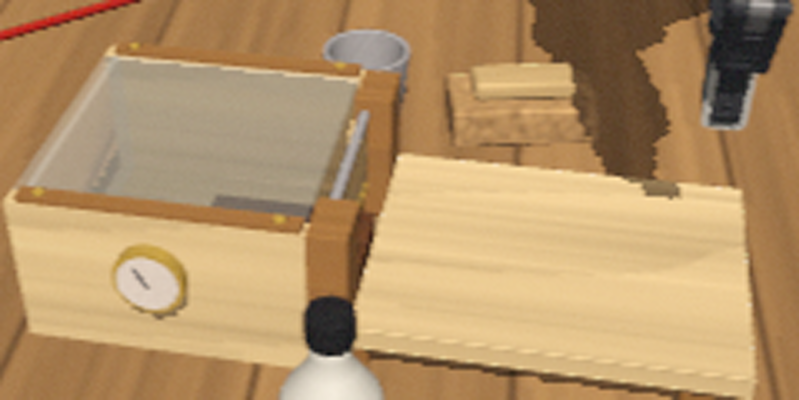

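View pics/sc15.png

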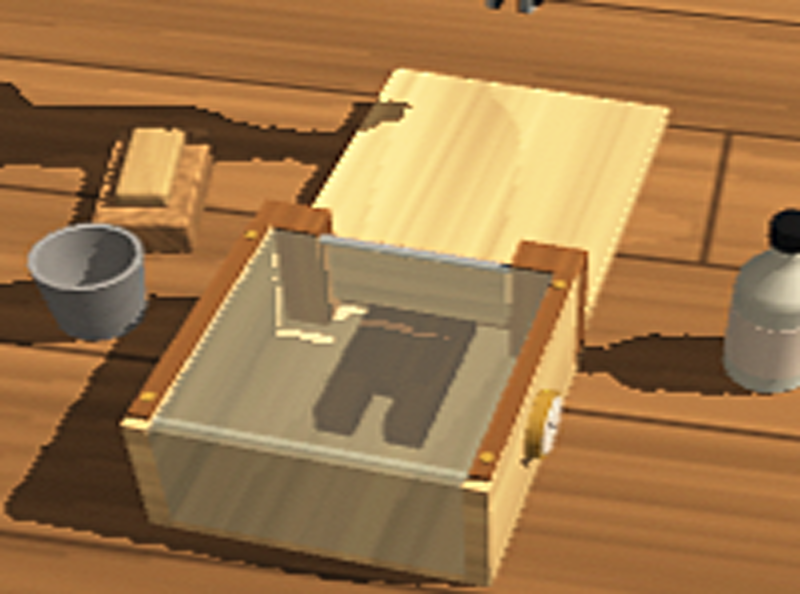

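Run:
```python
from h import *
c=cap('scene')
for u,v in [(368,306),(477,320),(316,410),(428,425),(316,432),(425,447)]:
    for h in (.028,.008): print(u,v,h,np.round(feed(ray(c,140+u/4,120+v/3.3,h))*1000,1))
```

```text
368 306 0.028 [  4.7 -27. ]
368 306 0.008 [-12.5 -33.7]
477 320 0.028 [ 1.4 31.3]
477 320 0.008 [-15.9  26.1]
316 410 0.028 [ 91.5 -25.5]
316 410 0.008 [ 76.7 -32.2]
428 425 0.028 [88.1 30.9]
428 425 0.008 [73.2 25.8]
316 432 0.028 [107.1 -20.1]
316 432 0.008 [ 92.8 -26.7]
425 447 0.028 [104.1  34.2]
425 447 0.008 [89.7 29.2]
```

```bash
python3 -c "
from h import *
st(); print(robot.job_done())"
```

```text
t 11.28 tcp [446.  -24.5 150.7] feed [-192.3   -3. ] jaw yaw 85.58 z [-0.018  0.003 -1.   ] w 11.7 F [0.2 0.  0.2] tip 0.022
the job is handed in; nothing more can be done
None
```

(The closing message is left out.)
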